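# Weigh the carton from the grey tray on a beam balance

### The job

Weigh the carton that lies in the grey tray; leave the one in the blue tray where it is. With the beam still locked, set the carton down flat in the middle of the balance pan without dropping it and let go, then swing the yellow-tipped lock lever all the way over to free the beam. Then slide the red counterpoise along the beam by its black knob until the beam rests level on its own, and let go, leaving the carton on the pan, the lock open and the other things on the bench undisturbed.

Things in the scene. Friction and masses are not known exactly. Their poses are not given: they have to be found in the camera images.
- balance: Grey beam balance, fixed; origin on the bench under the beam's pivot (100 mm up). Its y axis points along the beam to the pan; counterpoise on the -y side, lock lever on the -x side. Base 20 mm high; dark uprights at the pivot, 125 mm high; white post with green level mark at y = -236, 110 mm high, facing the red pointer at the beam's end. Beam from y = -210 to +150. Yaw varies.
- pan_top (a point): Centre of the top of the flat steel pan, 150 mm (balance x) by 160 mm (balance y), 6 mm thick, no rim; 130 mm from the pivot along balance +y and 128 mm above the bench when the beam is level. The pan always stays horizontal (parallel linkage); where on it a load sits does not change the balance.
- beam (a joint): Tilt of the beam, rad: 0 level, positive with the pan side down, stops at -0.10 and +0.10. Locked: held at 0. Freed: settles in about 1 s at a tilt of about 0.0039 rad per mm that the counterpoise is off the balancing place (pan side down: move it outwards), up to the stops. Empty, it balances with the counterpoise at 0.
- poise (a joint): Travel of the counterpoise, m, along the beam away from the pivot: 0 (its centre 60 mm from the pivot) to 0.12. Weighs 0.8 kg, slides with about 2.5 N and stays where left. Starts near 0; a carton (unknown mass, 0.27 to 0.63 kg) needs 0.044 to 0.102 (0.162 m per kg).
- poise_knob (a point): Centre of the upright black knob on the red counterpoise: a cylinder 28 mm in diameter, 38 mm tall, 50 mm above the beam's centre line, so 150 mm above the bench when level. Below it a neck and the red block (36 mm across the beam, 44 mm along it), its top 25 mm below this point. Can be pinched from above across the beam.
- lock_lever (a joint): Angle of the lock lever, rad: 0 locked (leaning 0.5 rad towards balance +y, the pan side), 1.0 fully free (leaning 0.5 rad towards balance -y). Turns about the balance's x direction; stiff, about 4 N at the ball, and stays where left. The beam is freed as it swings.
- lever_ball (a point): Centre of the yellow ball (28 mm in diameter) on the lock lever, 85 mm from the lever's hinge, which lies at balance x = -120, y = -50, z = 30 mm. The rod is 12 mm thick. Locked, the ball is 41 mm to the +y side of the hinge and 105 mm above the bench; push it 81 mm towards balance -y.
- tray_grey: Shallow grey tray, fixed, 170 mm (x) by 130 mm (y), walls 5 mm thick and 22 mm high, floor 5 mm thick; origin at the centre of its underside. The carton lying in this tray is the one to weigh. It may stand to the left or to the right.
- tray_blue: Shallow blue tray, same size, fixed; origin at the centre of its underside. The carton in it stays.
- carton_brown_center (a point): Centre of the brown cardboard carton with green tape: 120 mm (its x) by 60 mm (its y) by 70 mm high; lies flat in one of the two trays, its underside 35 mm below this point.
- carton_white_center (a point): Centre of the white carton with orange tape: same size, 120 mm (its x) by 60 mm (its y) by 70 mm high; lies flat in the other tray, its underside 35 mm below this point.
- spray_center (a point): Centre of the green spray bottle with white head, 72 mm across, 203 mm tall, standing loose on the bench: leave alone.
- water_center (a point): Centre of the drinking-water bottle, 60 mm across, 190 mm tall, standing loose on the bench: leave alone.
- roll_center (a point): Centre of the white paper roll standing on end, 104 mm across, 100 mm tall, loose: leave alone.

How it is judged:
By the outcome, as a careful person would: the job done as asked, in the order asked, and still so for the second after the job is handed in, with the robot touching nothing.
It also fails if it takes over 72 s, if anything falls off the work surface, if the arm or the gripper's body presses on something with over 40 N, if the wrist force passes 120 N, or if a joint passes its speed limit or range.

### The arm

A 6-joint arm with a two-finger parallel gripper is mounted at the origin on the work surface. World frame = base frame: x ahead of the robot, y to its left, z up, the work surface at z = 0. Lengths are in mm, angles in rad, forces in N, time in s.
With the tool pointing down it reaches from about 300 to 775 mm from the base axis. Payload 14.6 kg.
Tool frame: the origin (TCP) lies on the front face of the gripper's body, between the roots of the fingers; the fingertips stand 97 mm ahead of it and the grasp point (between the pads) lies 78 mm ahead of it; z points along the fingers, y is the line along which they close (so a half turn about z gives the same grasp; the last joint's range is limited). The gripper opens to 94 mm and grips with 3 to 60 N. Pads are 16 mm wide; open, the fingers measure 119 mm over their backs; the gripper's body (75 mm by 177 mm) begins 78 mm behind the grasp point.
Start: joints at [-1.289, 0.3, 1.521, -0, 1.321, -0.067], TCP at [187.966, -516.874, 302.646] pointing down, gripper open.
Joint ranges: [-3.03, 3.03], [-0.79, 2.21], [0.23, 2.52], [-1.04, 4.18], [0, 3.07], [-2.55, 2.55]. Speed limits (rad/s): [2.22, 2.22, 2.57, 3.14, 3.14, 3.14].

### API

Orientations are given as [roll, pitch, yaw] about the fixed x, y, z axes, in that order (R = Rz(yaw) Ry(pitch) Rx(roll)).
In Python, from cell import * gives the robot as it stands.
- The arm moves only by the tool carry_out, never from a script. Its arguments are lists of equal length, an entry for each row: "slide": the shift along the world's x, y, z scaled (see below), a list of three; "dr": the turn, a rotation vector about the world's x, y, z scaled (see below), a list of three; "gripper": the opening in per cent of the stroke, from 0 (shut) to 100 (fully open). A call has 1 to 10 rows; each row is the pose to reach, as a shift and turn from the pose commanded when the call began, turning the shorter way round; what a row does not reach only later rows make up. The controller multiplies each number of a shift by 0.25 m and each number of a turn by 360 degrees. A row lasts 1/12 s, in which the tool goes at most 41.7 mm and 7.16 degrees, less where a joint would pass 70% of its speed; a pose out of reach is approached as far as the arm can. A call with a number of a shift or a turn outside -1 to 1 is refused whole. A call with a gripper value outside its range is refused whole. The fingers move at their own pace and stop on an object; "newtons" is the grip in N (left out, the last holds). Time passes only in rows, so rows that repeat a pose let the fingers close. It gives the time, the measured TCP pose, the force, the opening and the grip force at its end, in the units of the state.
- read_state(): the state, without advancing time (a new reading comes with each control period).
- camera(name): name is "scene" or "top" or "wrist"; returns the picture (400x640x3 uint8, red, green, blue); there is no depth.
- camera_model(name): a dict with "vfov" (degrees; the focal length in pixels is half the picture's height over the tangent of half this angle, whatever the lens; pixels are square), "cx", "cy" (the principal point, pixels), "k1" (the pictures are not rectified: a ray, as slopes to the right and down, at radius r is drawn at 1 + k1 r^2 times it, then the intrinsics apply), "R" (3x3) and "t" (3): a world point X has camera coordinates R X + t. Camera axes: x right, y down, z forward; pixel columns grow to the right and rows downward; lengths in mm; the calibration is good to about 2 mm. A picture is of the moment at which its call begins: read the wrist's pose just before it. camera_model takes no time and is no camera call; for the wrist camera it gives the pose at the moment of the call.
- sign_off(): hands the job in; it is judged then, once.
The state is a dict: "clock": time; "joints": joint angles; "qd": joint speeds; "effort": joint torques, N m; "eef_pos": TCP position; "eef_rot": TCP orientation; "wrist_force": force on the tool from outside, world axes, zero at the start; "moment": the same for the moment, N m; "finger_gap": finger opening in mm; "finger_force": force on a finger pad.
Only numpy, scipy, OpenCV 4.12 (cv2) and the standard library are available. Lean on these libraries where they do the work, as an engineer would, in place of code of your own. Each camera call takes 0.05 s, during which the arm holds its last target. There are 200 camera calls.

## Working session

There is one attempt and no reset: what is moved stays moved. The work goes in short steps, Python scripts to look and compute and a tool call to move; the robot and the scene stay as the last step left them, time stands still between calls to the robot, and variables do not carry over. Pictures are saved under pics/ and viewed, at most 10 in all, crops included, and the job is handed in when it is done.

Besides the shell and the picture viewer there is one more tool, called after "Emit:" as a command line: name --argument value ..., lists and objects as JSON in quotes. carry_out: Moves the arm, as the interface text tells. Its arguments: {"type":"object","properties":{"slide":{"type":"array","items":{"type":"array","items":{"type":"number","minimum":-1,"maximum":1}}},"dr":{"type":"array","items":{"type":"array","items":{"type":"number","minimum":-1,"maximum":1}}},"gripper":{"type":"array","items":{"type":"number"}},"newtons":{"type":"number"}},"required":["slide","dr","gripper"]}

```bash
mkdir -p pics; ls
python3 - <<'E'
from cell import *
import cv2
s=read_state();print(s)
for n in("scene","top"):
    cv2.imwrite(f"pics/{n}0.png",camera(n)[:,:,::-1]);m=camera_model(n);print(n,m)
E
```

```text
pics
{'clock': 0.0, 'joints': array([-1.28855727e+00,  3.00456593e-01,  1.52162532e+00, -7.52278834e-06,
        1.32066316e+00, -6.65566780e-02]), 'qd': array([-4.67022481e-04,  3.96433526e-04,  1.24296430e-03,  6.55620205e-05,
        7.21972824e-04,  3.53114551e-04]), 'effort': array([ 8.76952035e-04, -5.31806231e+01, -3.52738667e+01,  7.08495034e-02,
        2.44282099e-02, -1.36215681e-04]), 'eef_pos': array([ 187.94527463, -516.7210997 ,  302.07549925]), 'eef_rot': array([-3.14044230e+00, -6.93744666e-05,  3.48797557e-01]), 'wrist_force': array([-0.38596187,  0.49197092, -0.11076399]), 'moment': array([ 0.02286778,  0.06888105, -0.00339532]), 'finger_force': 0.0, 'finger_gap': 93.87297762245524}
scene {'vfov': 46.32629196464357, 'cx': 329.17187138507785, 'cy': 188.26408095860535, 'k1': -0.13666981755117547, 'R': array([[-0.03301124,  0.9993976 ,  0.01070959],
       [ 0.71021273,  0.03099578, -0.70330444],
       [-0.70321272, -0.01561086, -0.71080811]]), 't': array([  -4.9088609 , -361.42482664, 1678.01615017])}
top {'vfov': 47.800792654220096, 'cx': 316.4765447681444, 'cy': 201.87499833198524, 'k1': -0.11172904682634249, 'R': array([[-0.00546851, -0.9999289 , -0.0105971 ],
       [-0.98187363,  0.00737693, -0.18939314],
       [ 0.18945785,  0.00936931, -0.98184415]]), 't': array([  21.99831969,  608.41182935, 1276.02705889])}
```

View pics/scene0.png

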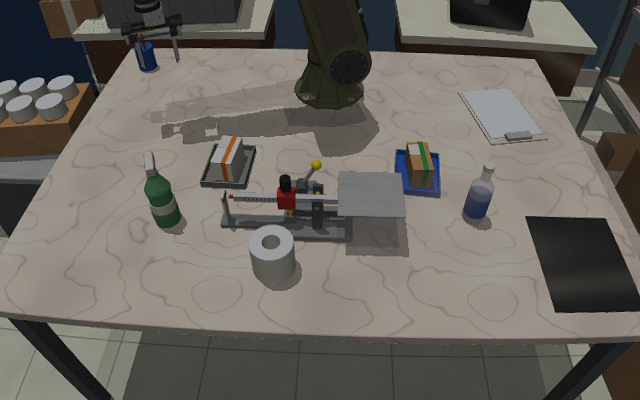

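View pics/top0.png

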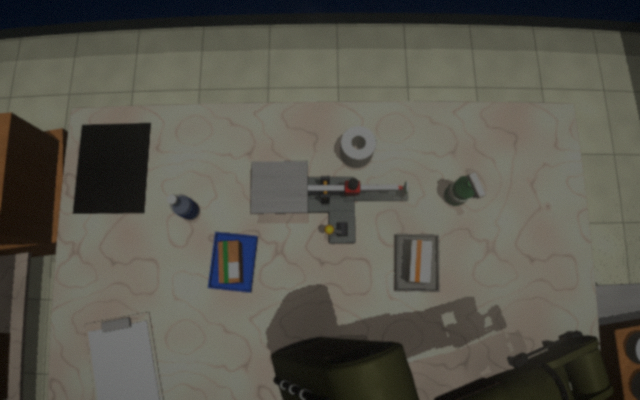

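The top view shows the white carton with orange tape, the target, in the grey tray at about (420,262). The pan is at (279,187), the knob at (352,187), the ball at (328,229) and the roll at (357,146). The brown carton is in the blue tray at (232,262).

```bash
cat > h.py <<'E'
from cell import *
import cv2, numpy as np
def K(m):
    f=200/np.tan(np.radians(m["vfov"]/2)); return np.array([[f,0,m["cx"]],[0,f,m["cy"]],[0,0,1]])
def ray(m,uv):
    p=cv2.undistortPoints(np.float64(uv).reshape(-1,1,2),K(m),np.array([m["k1"],0,0,0,0.]))[:,0]
    R=np.array(m["R"]);d=np.c_[p,np.ones(len(p))]@R
    return -R.T@np.array(m["t"]),d
def plane(m,uv,z):
    c,d=ray(m,uv); return c+d*((z-c[2])/d[:,2])[:,None]
def proj(m,X):
    return cv2.projectPoints(np.float64(X).reshape(-1,1,3),cv2.Rodrigues(np.array(m["R"]))[0],np.float64(m["t"]),K(m),np.array([m["k1"],0,0,0,0.]))[0][:,0]
def tri(m1,p1,m2,p2):
    c1,d1=ray(m1,p1);c2,d2=ray(m2,p2);a,b=d1[0],d2[0]
    s=np.linalg.lstsq(np.c_[a,-b],c2-c1,rcond=None)[0]
    A,B=c1+s[0]*a,c2+s[1]*b
    return (A+B)/2,np.linalg.norm(A-B)
def blob(mask,box):
    x0,y0,x1,y1=box;k=np.zeros_like(mask);k[y0:y1,x0:x1]=mask[y0:y1,x0:x1]
    n,l,s,c=cv2.connectedComponentsWithStats(k)
    i=1+np.argmax(s[1:,4]);return (l==i).astype(np.uint8),c[i],s[i]
E
python3 - <<'E'
from h import *
T=cv2.imread("pics/top0.png");S=cv2.imread("pics/scene0.png");mt,ms=camera_model("top"),camera_model("scene")
ht,hs=[cv2.cvtColor(i,cv2.COLOR_BGR2HSV) for i in(T,S)]
rng=lambda h,a,b:cv2.inRange(h,a,b)
y=(( 20,120,80),(35,255,255))
_,bt,st=blob(rng(ht,*y),(310,215,345,245));_,bs,ss=blob(rng(hs,*y),(300,150,335,180))
print("ball",bt,st,bs,ss,tri(mt,bt,ms,bs),plane(mt,bt,105))
r=((0,150,60),(8,255,255))
_,rt,st=blob(rng(ht,*r),(335,170,370,205));print("redblock",rt,st,plane(mt,rt,125))
_,pt,st=blob(rng(ht,*r),(390,175,415,200));print("pointer",pt,st,plane(mt,pt,100))
for n,p in dict(pan=(279,187),base=(342,240),tab=(290,230),carton=(413,262),cart2=(428,262),tape=(418,262),tray=(402,285)).items(): print(n,ht[p[1],p[0]])
print("row pan",ht[187,240:320,2].tolist());print("col",ht[150:225,270,2].tolist())
print("carton row",ht[262,390:442].tolist())
E
```

```text
ball [328.86111111 229.05555556] [324 225  10  10  72] [315.84       164.30666667] [311 160  10  10  75] (array([521.51752916, -15.62413932, 102.40159279]), np.float64(2.595648365820685)) [[521.23395407 -16.87494198 105.        ]]
redblock [351.36666667 189.93333333] [345 186  14   7  60] [[629.21947217 -81.16180289 125.        ]]Traceback (most recent call last):
  File "<stdin>", line 10, in <module>
  File "h.py", line 21, in blob
    i=1+np.argmax(s[1:,4]);return (l==i).astype(np.uint8),c[i],s[i]
        ~~~~~~~~~^^^^^^^^^
    return _wrapfunc(a, 'argmax', axis=axis, out=out, **kwds)
    return bound(*args, **kwds)
ValueError: attempt to get argmax of an empty sequence
```

Run:
```python
import cv2
T=cv2.imread("pics/top0.png")[130:300,240:445];T=cv2.convertScaleAbs(T,alpha=1.6)
cv2.imwrite("pics/crop1.png",cv2.resize(T,None,fx=3.5,fy=3.5,interpolation=cv2.INTER_CUBIC))
```

```text
(no output)
```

View pics/crop1.png

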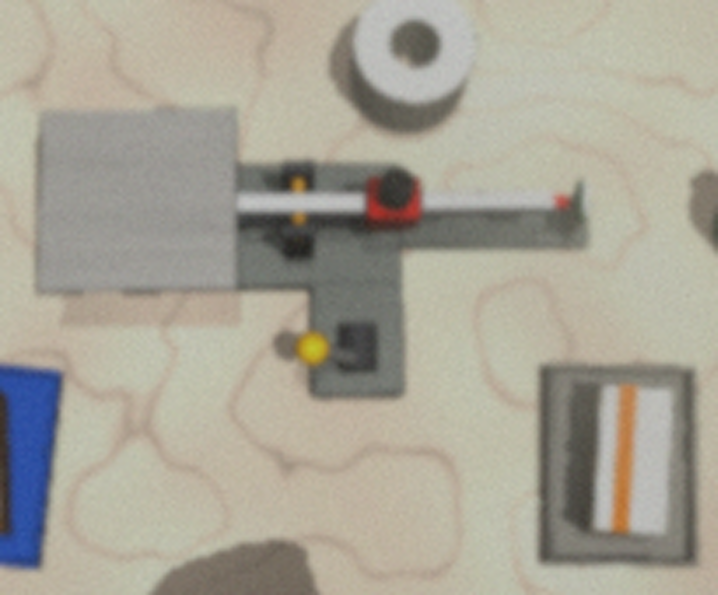

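The crop shows, in full-image pixels, the pan at about (250..308, 161..213), the knob at about (353,183), the pointer tip at (401,188) and the carton top at about (410..432, 240..283). The side face of the carton, at x≈405, is in shadow.

Run:
```python
from h import *
T=cv2.imread("pics/top0.png");mt=camera_model("top")
ht=cv2.cvtColor(T,cv2.COLOR_BGR2HSV);c=lambda *p:np.array(p)/3.5+[240,130]-0.35
print("pan hand",plane(mt,c((42,112),(236,107),(237,290),(37,291)),128).round())
print("knob",plane(mt,c((397,187)),169).round(1),"pointer",plane(mt,c((562,202)),100).round(1))
print("carton hand",plane(mt,c((603,386),(671,390),(667,535),(594,530)),75).round())
print("tray",plane(mt,c((541,366),(693,368),(695,563),(540,562)),22).round())
print("roll",plane(mt,c((415,42)),100).round(1))
V=ht[...,2].astype(int);Sx=ht[...,1]
print("V,S pan",V[187,275],Sx[187,275],"carton",V[262,428],Sx[262,428],"tray",V[285,400],"row",V[262,395:440].tolist())
print(Sx[187,240:320].tolist())
k=((V>135)).astype(np.uint8)
m,cc,s=blob(k,(399,236,436,287));rc=cv2.minAreaRect(cv2.findNonZero(cv2.morphologyEx(m,cv2.MORPH_CLOSE,np.ones((5,5)))))
P=plane(mt,cv2.boxPoints(rc),75);print("carton",rc,P.round(),P.mean(0).round(1))
```

```text
pan hand [[714. 202. 128.]
 [716.  44. 128.]
 [565.  43. 128.]
 [565. 203. 128.]]
knob [[638.7 -83.2 169. ]] pointer [[ 641.3 -224.3  100. ]]
carton hand [[ 492. -257.   75.]
 [ 488. -313.   75.]
 [ 369. -304.   75.]
 [ 374. -245.   75.]]
tray [[ 515. -215.   22.]
 [ 512. -346.   22.]
 [ 346. -340.   22.]
 [ 349. -208.   22.]]
roll [[ 780.1 -106.2  100. ]]
V,S pan 100 10 carton 117 7 tray 81 row [58, 63, 72, 78, 78, 78, 74, 64, 54, 52, 52, 48, 50, 53, 61, 84, 103, 118, 117, 117, 110, 115, 117, 118, 119, 115, 118, 119, 118, 115, 120, 116, 116, 117, 116, 109, 94, 88, 84, 83, 75, 64, 68, 83, 97]
[34, 32, 41, 39, 38, 32, 36, 32, 36, 34, 32, 17, 14, 11, 10, 8, 11, 8, 11, 10, 11, 8, 13, 13, 16, 10, 13, 13, 5, 13, 13, 11, 11, 8, 10, 10, 16, 11, 13, 13, 11, 11, 11, 11, 5, 3, 11, 11, 5, 13, 8, 13, 10, 11, 13, 13, 8, 15, 10, 8, 8, 10, 13, 15, 8, 11, 11, 3, 5, 4, 2, 4, 4, 2, 0, 2, 0, 2, 4, 2]Traceback (most recent call last):
  File "<stdin>", line 13, in <module>
  File "h.py", line 21, in blob
    i=1+np.argmax(s[1:,4]);return (l==i).astype(np.uint8),c[i],s[i]
        ~~~~~~~~~^^^^^^^^^
    return _wrapfunc(a, 'argmax', axis=axis, out=out, **kwds)
    return bound(*args, **kwds)
ValueError: attempt to get argmax of an empty sequence
```

Emit:
carry_out --slide '[[0.972, 0.948, -0.2], [0.972, 0.948, -0.2], [0.972, 0.948, -0.2], [0.972, 0.948, -0.2], [0.972, 0.948, -0.2], [0.972, 0.948, -0.2], [0.972, 0.948, -0.2], [0.972, 0.948, -0.2], [0.972, 0.948, -0.2], [0.972, 0.948, -0.2]]' --dr '[[0, 0, -0.0695], [0, 0, -0.0695], [0, 0, -0.0695], [0, 0, -0.0695], [0, 0, -0.0695], [0, 0, -0.0695], [0, 0, -0.0695], [0, 0, -0.0695], [0, 0, -0.0695], [0, 0, -0.0695]]' --gripper '[100, 100, 100, 100, 100, 100, 100, 100, 100, 100]'

```text
clock: 0.93
eef_pos: [432.9, -277.1, 251.7]
eef_rot: [-3.14, 0.001, -0.084]
wrist_force: [0.0, 0.1, 1.3]
finger_gap: 93.7
finger_force: 0.0
```

Run:
```python
from h import *
s=read_state();print(s["clock"],s["eef_pos"],s["eef_rot"])
m=camera_model("wrist");I=camera("wrist");cv2.imwrite("pics/w1.png",I[:,:,::-1])
h=cv2.cvtColor(I,cv2.COLOR_RGB2HSV)
b=cv2.inRange(h,(5,130,60),(20,255,255));mm,c,st=blob(b,(0,0,640,400));print("tape",c,st,plane(m,c,75))
print(proj(m,[[492,-257,75],[488,-313,75],[369,-304,75],[374,-245,75]]).round())
```

```text
0.9333 [ 432.86874025 -277.09172521  251.66766047] [-3.14034660e+00  1.12401738e-03 -8.39329234e-02]
tape [314.79821335 194.50919601] [ 307  130   17  133 1903] [[ 439.17121668 -273.27330138   75.        ]]
[[290. 137.]
 [356. 136.]
 [353. 261.]
 [292. 261.]]
```

View pics/w1.png

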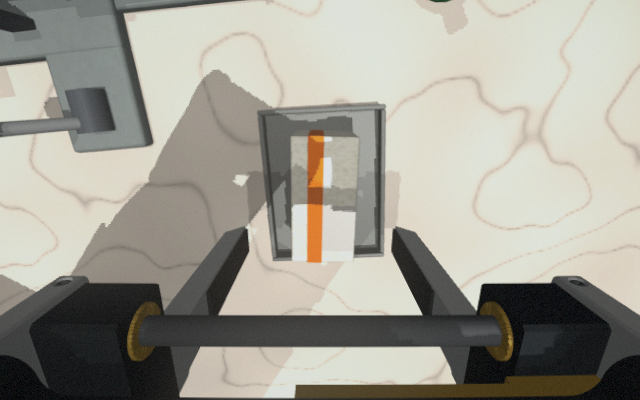

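The wrist view shows the carton top at columns 291–357 and rows 135–262, within 2 px of the prediction. The fingers straddle it, so I go down and grip.

Emit:
carry_out --slide '[[0, 0, -0.1], [0, 0, -0.2], [0, 0, -0.3], [0, 0, -0.4], [0, 0, -0.46], [0, 0, -0.5], [0, 0, -0.5], [0, 0, -0.5], [0, 0, -0.5], [0, 0, -0.5]]' --dr '[[0, 0, 0], [0, 0, 0], [0, 0, 0], [0, 0, 0], [0, 0, 0], [0, 0, 0], [0, 0, 0], [0, 0, 0], [0, 0, 0], [0, 0, 0]]' --gripper '[100, 100, 100, 100, 100, 100, 100, 50, 50, 50]' --newtons 25

```text
clock: 1.82
eef_pos: [431.2, -280.3, 128.8]
eef_rot: [3.141, -0.002, -0.088]
wrist_force: [0.3, -0.1, -0.2]
finger_gap: 77.2
finger_force: 0.0
```

Emit:
carry_out --slide '[[0, 0, 0], [0, 0, 0], [0, 0, 0], [0, 0, 0]]' --dr '[[0, 0, 0], [0, 0, 0], [0, 0, 0], [0, 0, 0]]' --gripper '[40, 40, 40, 40]'

```text
clock: 2.15
eef_pos: [431.1, -279.9, 128.1]
eef_rot: [3.141, -0.001, -0.088]
wrist_force: [-1.0, 1.2, 6.1]
finger_gap: 59.9
finger_force: 25.0
```

Emit:
carry_out --slide '[[0, 0, 0.08], [0, 0, 0.2], [0, 0, 0.34], [0, 0, 0.48], [0, 0, 0.62], [0, 0, 0.72], [0, 0, 0.74], [0, 0, 0.74]]' --dr '[[0, 0, 0], [0, 0, 0], [0, 0, 0], [0, 0, 0], [0, 0, 0], [0, 0, 0], [0, 0, 0], [0, 0, 0]]' --gripper '[40, 40, 40, 40, 40, 40, 40, 40]'

```text
clock: 2.82
eef_pos: [431.0, -279.9, 312.9]
eef_rot: [3.141, -0.001, -0.088]
wrist_force: [-0.5, -0.6, -7.3]
finger_gap: 60.1
finger_force: 24.9
```

Emit:
carry_out --slide '[[0.05, 0.1, 0], [0.12, 0.24, 0], [0.2, 0.38, 0], [0.28, 0.52, 0], [0.36, 0.66, 0], [0.44, 0.8, 0], [0.52, 0.94, 0], [0.55, 1.0, 0], [0.55, 1.0, 0], [0.55, 1.0, 0]]' --dr '[[0, 0, 0.002], [0, 0, 0.004], [0, 0, 0.006], [0, 0, 0.008], [0, 0, 0.01], [0, 0, 0.012], [0, 0, 0.014], [0, 0, 0.014], [0, 0, 0.014], [0, 0, 0.014]]' --gripper '[40, 40, 40, 40, 40, 40, 40, 40, 40, 40]'

```text
clock: 3.65
eef_pos: [568.2, -29.0, 309.4]
eef_rot: [-3.141, 0.005, 0.002]
wrist_force: [0.2, -0.3, -6.3]
finger_gap: 60.0
finger_force: 24.9
```

Emit:
carry_out --slide '[[0.06, 0.12, 0], [0.12, 0.25, 0], [0.18, 0.38, 0], [0.24, 0.51, 0], [0.286, 0.612, 0], [0.286, 0.612, -0.04], [0.286, 0.612, -0.1], [0.286, 0.612, -0.15], [0.286, 0.612, -0.15], [0.286, 0.612, -0.15]]' --dr '[[0, 0, 0], [0, 0, 0], [0, 0, 0], [0, 0, 0], [0, 0, 0], [0, 0, 0], [0, 0, 0], [0, 0, 0], [0, 0, 0], [0, 0, 0]]' --gripper '[40, 40, 40, 40, 40, 40, 40, 40, 40, 40]'

```text
clock: 4.48
eef_pos: [639.7, 122.0, 273.9]
eef_rot: [3.141, 0.002, -0.001]
wrist_force: [1.0, 0.2, -4.7]
finger_gap: 59.8
finger_force: 25.0
```

Run:
```python
from h import *
s=read_state();print(s["clock"],s["eef_pos"],s["eef_rot"],s["wrist_force"])
for n in("scene","wrist"):
    I=camera(n)[:,:,::-1]
    if n=="scene": I=cv2.resize(I[100:280,200:450],None,fx=3,fy=3)
    cv2.imwrite(f"pics/{n}2.png",I)
```

```text
4.4833 [639.6982623  122.03889563 273.91410808] [ 3.14118929e+00  2.44868209e-03 -1.18293721e-03] [ 1.04990461  0.16106196 -4.71327587]
```

View pics/scene2.png

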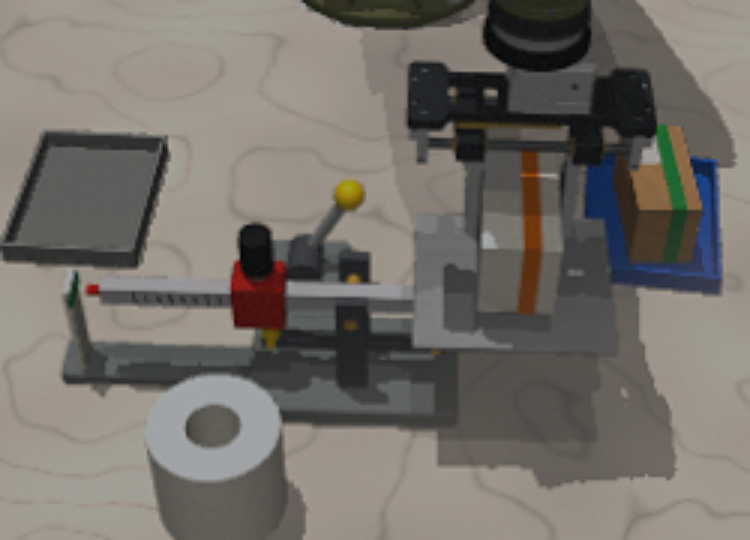

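The crop shows the carton held over the middle of the pan, with the beam locked and the grey tray empty. I lower it gently.

Emit:
carry_out --slide '[[0, 0, -0.03], [0, 0, -0.055], [0, 0, -0.07], [0, 0, -0.08], [0, 0, -0.084], [0, 0, -0.088], [0, 0, -0.088]]' --dr '[[0, 0, 0], [0, 0, 0], [0, 0, 0], [0, 0, 0], [0, 0, 0], [0, 0, 0], [0, 0, 0]]' --gripper '[40, 40, 40, 40, 40, 40, 40]'

```text
clock: 5.17
eef_pos: [640.0, 123.1, 253.1]
eef_rot: [-3.142, -0.0, 0.0]
wrist_force: [0.4, 0.4, -6.2]
finger_gap: 60.1
finger_force: 25.0
```

Emit:
carry_out --slide '[[0, 0, -0.003], [0, 0, -0.006], [0, 0, -0.006], [0, 0, -0.006]]' --dr '[[0, 0, 0], [0, 0, 0], [0, 0, 0], [0, 0, 0]]' --gripper '[40, 40, 40, 40]'

```text
clock: 5.5
eef_pos: [640.0, 123.1, 251.7]
eef_rot: [-3.142, -0.0, 0.0]
wrist_force: [-0.7, 0.2, -6.1]
finger_gap: 59.7
finger_force: 25.0
```

Emit:
carry_out --slide '[[0, 0, -0.002], [0, 0, -0.004], [0, 0, -0.004]]' --dr '[[0, 0, 0], [0, 0, 0], [0, 0, 0]]' --gripper '[40, 40, 40]'

```text
clock: 5.75
eef_pos: [640.0, 123.1, 251.0]
eef_rot: [-3.142, -0.0, 0.0]
wrist_force: [-1.4, -0.6, -2.4]
finger_gap: 60.1
finger_force: 25.0
```

Emit:
carry_out --slide '[[0, 0, -0.002], [0, 0, -0.002]]' --dr '[[0, 0, 0], [0, 0, 0]]' --gripper '[40, 40]'

```text
clock: 5.92
eef_pos: [640.0, 123.1, 250.7]
eef_rot: [-3.142, -0.001, 0.0]
wrist_force: [-2.5, -0.0, 0.8]
finger_gap: 59.7
finger_force: 25.0
```

Contact made; I release and rise.

Emit:
carry_out --slide '[[0, 0, 0], [0, 0, 0], [0, 0, 0], [0, 0, 0], [0, 0, 0.06], [0, 0, 0.2], [0, 0, 0.36], [0, 0, 0.5], [0, 0, 0.52], [0, 0, 0.52]]' --dr '[[0, 0, 0], [0, 0, 0], [0, 0, 0], [0, 0, 0], [0, 0, 0], [0, 0, 0], [0, 0, 0], [0, 0, 0], [0, 0, 0], [0, 0, 0]]' --gripper '[70, 90, 100, 100, 100, 100, 100, 100, 100, 100]'

```text
clock: 6.75
eef_pos: [640.2, 123.2, 383.0]
eef_rot: [-3.141, -0.005, 0.0]
wrist_force: [0.5, 1.3, 0.0]
finger_gap: 94.2
finger_force: 0.0
```

Run:
```python
from h import *
from scipy.spatial.transform import Rotation as Ro
s=read_state();print(s["joints"].round(3),s["eef_rot"])
m=camera_model("wrist");R=np.array(m["R"]);c=-R.T@np.array(m["t"]);print("cam offset from TCP, world",c-s["eef_pos"])
T=camera("top");S=camera("scene");cv2.imwrite("pics/s3.png",cv2.resize(S[100:280,200:450,::-1],None,fx=3,fy=3))
```

```text
[0.134 0.497 1.067 0.    1.573 1.705] [-3.14091429e+00 -5.01818079e-03  8.90053598e-05]
cam offset from TCP, world [81.06085364 -0.15728765 82.4897484 ]
```

View pics/s3.png

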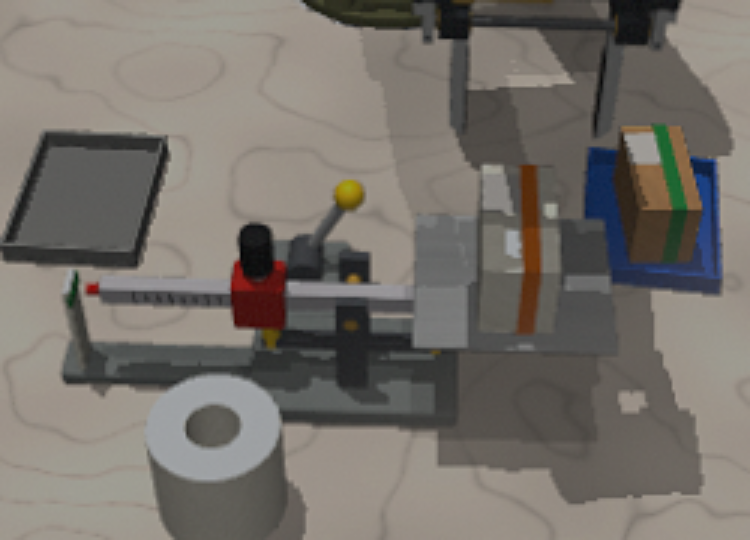

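The carton stands flat in the middle of the pan and the beam is still level. Next I turn 90° and go to the +y side of the lever ball with the fingers shut.

Emit:
carry_out --slide '[[-0.1, -0.08, 0], [-0.2, -0.16, 0], [-0.3, -0.24, 0], [-0.4, -0.32, 0], [-0.48, -0.392, 0], [-0.48, -0.392, 0], [-0.48, -0.392, 0], [-0.48, -0.392, 0], [-0.48, -0.392, 0], [-0.48, -0.392, 0]]' --dr '[[0, 0, 0.25], [0, 0, 0.25], [0, 0, 0.25], [0, 0, 0.25], [0, 0, 0.25], [0, 0, 0.25], [0, 0, 0.25], [0, 0, 0.25], [0, 0, 0.25], [0, 0, 0.25]]' --gripper '[0, 0, 0, 0, 0, 0, 0, 0, 0, 0]'

```text
clock: 7.68
eef_pos: [519.7, 25.1, 378.3]
eef_rot: [-3.139, 0.001, 1.256]
wrist_force: [0.5, 0.2, 0.8]
finger_gap: 30.7
finger_force: 0.0
```

Emit:
carry_out --slide '[[0, 0, 0], [0, 0, 0], [0, 0, 0]]' --dr '[[0, 0, 0.04], [0, 0, 0.04], [0, 0, 0.04]]' --gripper '[0, 0, 0]'

```text
clock: 7.93
eef_pos: [519.8, 25.1, 378.4]
eef_rot: [-3.139, 0.0, 1.508]
wrist_force: [0.5, 0.2, 0.8]
finger_gap: 10.7
finger_force: 0.0
```

Emit:
carry_out --slide '[[0, 0, -0.14], [0, 0, -0.28], [0, 0, -0.42], [0, 0, -0.56], [0, 0, -0.68], [0, 0, -0.74], [0, 0, -0.752], [0, 0, -0.752]]' --dr '[[0, 0, 0.01], [0, 0, 0.01], [0, 0, 0.01], [0, 0, 0.01], [0, 0, 0.01], [0, 0, 0.01], [0, 0, 0.01], [0, 0, 0.01]]' --gripper '[0, 0, 0, 0, 0, 0, 0, 0]'

```text
clock: 8.6
eef_pos: [519.5, 25.1, 190.9]
eef_rot: [-3.139, -0.0, 1.561]
wrist_force: [-0.1, -0.8, -0.0]
finger_gap: 0.4
finger_force: 0.0
```

Emit:
carry_out --slide '[[0, -0.04, 0], [0, -0.08, 0], [0, -0.12, 0], [0, -0.16, 0], [0, -0.2, 0], [0, -0.24, 0], [0, -0.28, 0], [0, -0.32, 0], [0, -0.34, 0], [0, -0.34, 0]]' --dr '[[0, 0, 0], [0, 0, 0], [0, 0, 0], [0, 0, 0], [0, 0, 0], [0, 0, 0], [0, 0, 0], [0, 0, 0], [0, 0, 0], [0, 0, 0]]' --gripper '[0, 0, 0, 0, 0, 0, 0, 0, 0, 0]'

```text
clock: 9.43
eef_pos: [520.1, -61.3, 192.8]
eef_rot: [3.14, 0.0, 1.562]
wrist_force: [0.2, -0.4, 0.2]
finger_gap: 0.3
finger_force: 0.0
```

Emit:
carry_out --slide '[[0, -0.02, 0], [0, -0.04, 0], [0, -0.052, 0], [0, -0.056, 0], [0, -0.06, 0]]' --dr '[[0, 0, 0], [0, 0, 0], [0, 0, 0], [0, 0, 0], [0, 0, 0]]' --gripper '[0, 0, 0, 0, 0]'

```text
clock: 9.85
eef_pos: [519.5, -74.6, 191.6]
eef_rot: [-3.14, -0.001, 1.564]
wrist_force: [0.2, 6.0, -5.5]
finger_gap: 0.7
finger_force: 3.1
```

Run:
```python
from h import *
s=read_state();print(s["eef_pos"],s["wrist_force"])
S=camera("scene");cv2.imwrite("pics/s4.png",cv2.resize(S[100:280,200:450,::-1],None,fx=3,fy=3))
h=cv2.cvtColor(S,cv2.COLOR_RGB2HSV);_,b,st=blob(cv2.inRange(h,(20,120,80),(35,255,255)),(260,130,335,190));print(b,st,plane(camera_model("scene"),b,105))
```

```text
[519.49513838 -74.62185414 191.55802313] [ 0.21768134  6.04084556 -5.53152162]
[285.18055556 163.38888889] [281 159   9  10  72] [[524.27135937 -95.48675925 105.        ]]
```

View pics/s4.png

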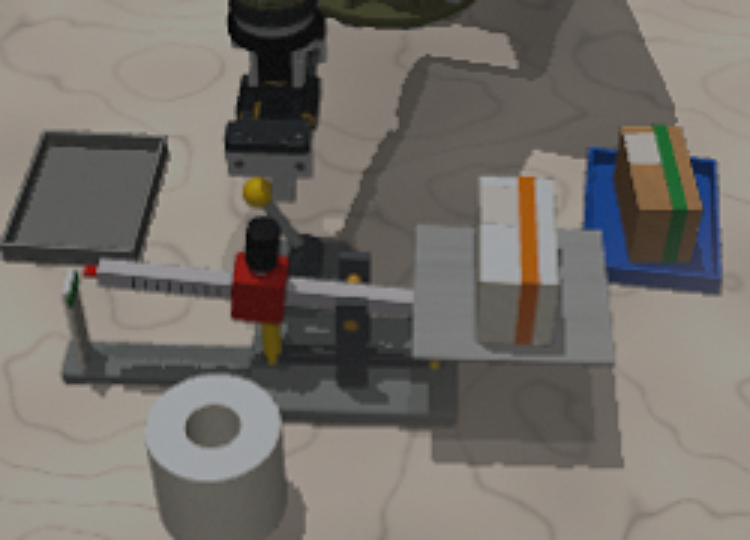

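The beam is freed with the pan side down on its stop, and the lever leans to -y with the ball at about y=-95. I push on to the lever's stop.

Emit:
carry_out --slide '[[0, -0.006, 0], [0, -0.012, 0], [0, -0.016, 0], [0, -0.016, 0]]' --dr '[[0, 0, 0], [0, 0, 0], [0, 0, 0], [0, 0, 0]]' --gripper '[0, 0, 0, 0]'

```text
clock: 10.23
eef_pos: [519.5, -76.5, 191.5]
eef_rot: [-3.139, -0.005, 1.565]
wrist_force: [0.2, 25.1, -2.2]
finger_gap: 0.7
finger_force: 12.5
```

Emit:
carry_out --slide '[[0, 0.05, 0], [0, 0.1, 0], [0, 0.1, 0.1], [0, 0.1, 0.24], [0, 0.1, 0.38], [0, 0.1, 0.48], [-0.1, 0.2, 0.48], [-0.2, 0.3, 0.48], [-0.2, 0.3, 0.48]]' --dr '[[0, 0, 0], [0, 0, 0], [0, 0, 0], [0, 0, 0], [0, 0, 0], [0, 0, 0], [0, 0, 0], [0, 0, 0], [0, 0, 0]]' --gripper '[0, 0, 0, 0, 50, 80, 80, 80, 80]'

```text
clock: 10.98
eef_pos: [467.2, -1.2, 312.7]
eef_rot: [3.141, 0.0, 1.566]
wrist_force: [-0.1, 0.6, 0.9]
finger_gap: 30.2
finger_force: 0.0
```

```bash
cat > t.py <<'E'
from h import *
ms=camera_model("scene")
def red(S):
    h=cv2.cvtColor(S,cv2.COLOR_BGR2HSV).astype(int)
    S=S.astype(float);w=np.clip(S[...,2]-np.maximum(S[...,0],S[...,1])-40,0,None)
    o=[]
    for x0,y0,x1,y1 in((222,180,238,206),):
        yy,xx=np.mgrid[y0:y1,x0:x1];k=w[y0:y1,x0:x1];o.append((np.array([(k*xx).sum(),(k*yy).sum()])/k.sum(),k.sum().round()))
    return o
def shot(n=6): return np.mean([camera("scene")[:,:,::-1] for _ in range(n)],0)
E
python3 - <<'E'
from t import *
S0=cv2.imread("pics/scene0.png");print("locked",red(S0))
S=shot();cv2.imwrite("pics/s5.png",S);S=S.astype(np.uint8);print("now",red(S),read_state()["eef_pos"])
# vertical px/mm at pointer
print(proj(ms,[[640,-217,100],[640,-217,121],[640,-217,79]]))
h=cv2.cvtColor(S,cv2.COLOR_BGR2HSV);_,b,st=blob(cv2.inRange(h,(20,120,80),(35,255,255)),(260,130,335,190));print("ball",b,plane(ms,b,105))
T=np.mean([camera("top")[:,:,::-1] for _ in range(4)],0).astype(np.uint8);cv2.imwrite("pics/t5.png",T);ht=cv2.cvtColor(T,cv2.COLOR_BGR2HSV)
_,b,st=blob(cv2.inRange(ht,(20,120,80),(35,255,255)),(310,215,375,245));print("ball top",b,plane(camera_model("top"),b,105))
_,b,st=blob(cv2.inRange(ht,(0,0,0),(180,255,42)),(340,170,366,195));print("knob top",b,st,plane(camera_model("top"),b,170))
a=cv2.convertScaleAbs(cv2.resize(T[160:245,300:420],None,fx=3,fy=3,interpolation=2),alpha=1.6)
cv2.imwrite("pics/c5.png",np.hstack([a,cv2.resize(S[165:250,215:335],None,fx=3,fy=3,interpolation=2).astype(np.uint8)]))
E
```

```text
locked [(array([230.34075104, 195.67732962]), np.float64(719.0))]
now [(array([229.7289604 , 189.71782178]), np.float64(808.0))] [470.45807651  -4.38087913 311.96976285]
[[232.31916661 194.6938956 ]
 [231.1598311  188.78552053]
 [233.45357451 200.45299073]]
ball [285.06493506 163.37662338] [[524.23635098 -95.79792892 105.        ]]
ball top [359.32258065 228.90322581] [[ 521.00605842 -102.77393624  105.        ]]
knob top [350.44615385 183.16923077] [347 179   8   9  65] [[638.21735556 -75.90311045 170.        ]][ WARN:0@8.347] global loadsave.cpp:1063 imwrite_ Unsupported depth image for selected encoder is fallbacked to CV_8U.
```

View pics/c5.png

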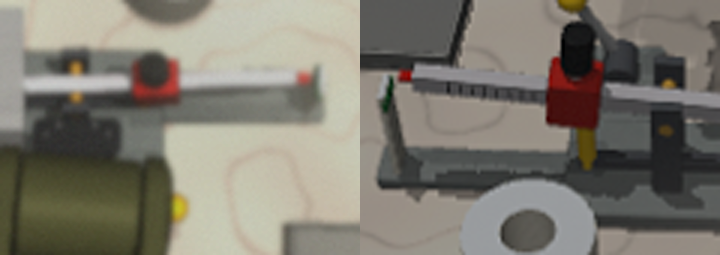

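The crops show the pointer above the green mark, a shift of −5.96 px or a tilt of 0.10. They also show the knob on the poise at about s=76 mm and the lever fully over. I go to the knob.

Emit:
carry_out --slide '[[0.14, -0.07, 0], [0.28, -0.14, 0], [0.42, -0.21, 0], [0.56, -0.28, 0], [0.674, -0.296, 0], [0.674, -0.296, -0.06], [0.674, -0.296, -0.15], [0.674, -0.296, -0.24], [0.674, -0.296, -0.296], [0.674, -0.296, -0.296]]' --dr '[[0, 0, 0], [0, 0, 0], [0, 0, 0], [0, 0, 0], [0, 0, 0], [0, 0, 0], [0, 0, 0], [0, 0, 0], [0, 0, 0], [0, 0, 0]]' --gripper '[80, 80, 80, 80, 80, 80, 80, 80, 80, 80]'

```text
clock: 12.32
eef_pos: [637.7, -78.0, 234.3]
eef_rot: [-3.136, -0.001, 1.564]
wrist_force: [0.8, -0.1, -0.7]
finger_gap: 75.2
finger_force: 0.0
```

Emit:
carry_out --slide '[[0, 0, 0], [0, 0, 0], [0, 0, 0], [0, 0, 0], [0, 0, 0], [0, 0, 0], [0, 0, 0]]' --dr '[[0, 0, 0], [0, 0, 0], [0, 0, 0], [0, 0, 0], [0, 0, 0], [0, 0, 0], [0, 0, 0]]' --gripper '[15, 15, 15, 15, 15, 15, 15]' --newtons 8

```text
clock: 12.9
eef_pos: [639.0, -77.8, 238.6]
eef_rot: [3.139, 0.0, 1.564]
wrist_force: [14.5, 1.0, -6.7]
finger_gap: 33.8
finger_force: 8.0
```

The wrist force and the 33.8 mm gap mean the knob sits about 3 mm further towards +x. I open slightly, shift and close again.

Emit:
carry_out --slide '[[0, 0, 0], [0.006, 0, 0], [0.012, 0, 0], [0.012, 0, 0], [0.012, 0, 0], [0.012, 0, 0], [0.012, 0, 0], [0.012, 0, 0]]' --dr '[[0, 0, 0], [0, 0, 0], [0, 0, 0], [0, 0, 0], [0, 0, 0], [0, 0, 0], [0, 0, 0], [0, 0, 0]]' --gripper '[50, 50, 45, 15, 15, 15, 15, 15]'

```text
clock: 13.57
eef_pos: [642.0, -77.9, 238.1]
eef_rot: [3.14, 0.0, 1.564]
wrist_force: [6.8, -0.7, -2.8]
finger_gap: 27.9
finger_force: 8.0
```

Emit:
carry_out --slide '[[0.004, -0.03, 0], [0.004, -0.07, 0], [0.004, -0.11, 0], [0.004, -0.15, 0], [0.004, -0.19, 0], [0.004, -0.23, 0], [0.004, -0.26, 0], [0.004, -0.28, 0], [0.004, -0.28, 0]]' --dr '[[0, 0, 0], [0, 0, 0], [0, 0, 0], [0, 0, 0], [0, 0, 0], [0, 0, 0], [0, 0, 0], [0, 0, 0], [0, 0, 0]]' --gripper '[15, 15, 15, 15, 15, 15, 15, 15, 15]'

```text
clock: 14.32
eef_pos: [642.4, -149.3, 238.0]
eef_rot: [-3.142, 0.001, 1.563]
wrist_force: [-3.1, -1.4, 0.7]
finger_gap: 27.7
finger_force: 8.0
```

Emit:
carry_out --slide '[[0, 0, 0], [0, 0, 0], [0, 0, 0], [0, 0, 0], [0, 0, 0], [0, 0, 0], [0, 0, 0], [0, 0, 0], [0, 0, 0], [0, 0, 0]]' --dr '[[0, 0, 0], [0, 0, 0], [0, 0, 0], [0, 0, 0], [0, 0, 0], [0, 0, 0], [0, 0, 0], [0, 0, 0], [0, 0, 0], [0, 0, 0]]' --gripper '[50, 50, 50, 50, 50, 50, 50, 50, 50, 50]'

```text
clock: 15.15
eef_pos: [642.5, -147.9, 238.1]
eef_rot: [-3.142, -0.0, 1.564]
wrist_force: [-0.6, -0.4, -0.4]
finger_gap: 47.2
finger_force: 0.0
```

Run:
```python
from t import *
import time
for i in range(4):
    S=shot(5);print(read_state()["clock"],red(S),read_state()["eef_pos"])
cv2.imwrite("pics/s6.png",cv2.resize(S.astype(np.uint8)[120:260,210:450],None,fx=3,fy=3))
```

```text
Traceback (most recent call last):
  File "t.py", line 4, in red
    h=cv2.cvtColor(S,cv2.COLOR_BGR2HSV).astype(int)
      ~~~~~~~~~~~~^^^^^^^^^^^^^^^^^^^^^
cv2.error: OpenCV(4.12.0) /io/opencv/modules/imgproc/src/color.simd_helpers.hpp:94: error: (-2:Unspecified error) in function 'cv::impl::{anonymous}::CvtHelper<VScn, VDcn, VDepth, sizePolicy>::CvtHelper(cv::InputArray, cv::OutputArray, int) [with VScn = cv::impl::{anonymous}::Set<3, 4>; VDcn = cv::impl::{anonymous}::Set<3>; VDepth = cv::impl::{anonymous}::Set<0, 5>; cv::impl::{anonymous}::SizePolicy sizePolicy = cv::impl::<unnamed>::NONE; cv::InputArray = const cv::_InputArray&; cv::OutputArray = const cv::_OutputArray&]'
> Unsupported depth of input image:
>     'VDepth::contains(depth)'
> where
>     'depth' is 6 (CV_64F)
```

```bash
sed -i '/h=cv2.cvtColor/d' t.py
python3 - <<'E'
from t import *
for i in range(4):
    S=shot(5);print(read_state()["clock"],red(S),read_state()["eef_pos"])
cv2.imwrite("pics/s6.png",cv2.resize(S.astype(np.uint8)[120:260,210:450],None,fx=3,fy=3))
E
```

```text
15.65 [(array([229.85663717, 192.74235145]), np.float64(791.0))] [ 642.46611469 -147.86488351  238.13340494]
15.9 [(array([229.86218274, 192.7428934 ]), np.float64(788.0))] [ 642.45605383 -147.91113644  238.15521335]
16.15 [(array([229.85165529, 192.74045994]), np.float64(791.0))] [ 642.44715212 -147.86842263  238.13571642]
16.4 [(array([229.8593829 , 192.74152757]), np.float64(791.0))] [ 642.46325554 -147.87203555  238.15037433]
```

View pics/s6.png

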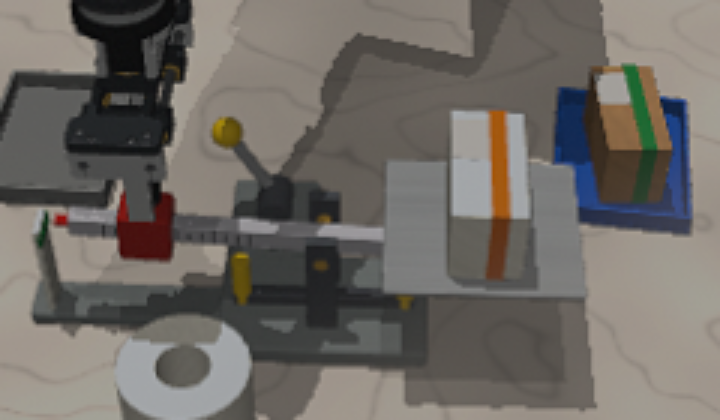

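The pointer is 2.94 px above its level position, a tilt of about 0.049, so the poise must go about 12.6 mm further out. That puts the carton at about 0.61 kg, which agrees with the wrist force.

Emit:
carry_out --slide '[[0, 0, 0], [0, 0, 0], [0, 0, 0], [0, 0, 0], [0, -0.015, 0], [0, -0.03, 0], [0, -0.045, 0], [0, -0.051, 0], [0, -0.051, 0], [0, -0.051, 0]]' --dr '[[0, 0, 0], [0, 0, 0], [0, 0, 0], [0, 0, 0], [0, 0, 0], [0, 0, 0], [0, 0, 0], [0, 0, 0], [0, 0, 0], [0, 0, 0]]' --gripper '[15, 15, 15, 15, 15, 15, 15, 15, 15, 15]'

```text
clock: 17.23
eef_pos: [642.4, -161.2, 238.3]
eef_rot: [3.141, 0.001, 1.564]
wrist_force: [-1.4, -1.2, 0.7]
finger_gap: 27.4
finger_force: 8.0
```

Emit:
carry_out --slide '[[0, 0, 0], [0, 0, 0], [0, 0, 0], [0, 0, 0], [0, 0, 0], [0, 0, 0], [0, 0, 0], [0, 0, 0], [0, 0, 0], [0, 0, 0]]' --dr '[[0, 0, 0], [0, 0, 0], [0, 0, 0], [0, 0, 0], [0, 0, 0], [0, 0, 0], [0, 0, 0], [0, 0, 0], [0, 0, 0], [0, 0, 0]]' --gripper '[50, 50, 50, 50, 50, 50, 50, 50, 50, 50]'

```text
clock: 18.07
eef_pos: [642.5, -160.6, 238.1]
eef_rot: [-3.142, 0.0, 1.564]
wrist_force: [0.5, 0.4, -0.2]
finger_gap: 47.4
finger_force: 0.0
```

Run:
```python
from t import *
for i in range(4):
    S=shot(5);print(read_state()["clock"],red(S))
```

```text
18.3167 [(array([230.37072395, 195.93715195]), np.float64(754.0))]
18.5667 [(array([230.35762666, 195.9130317 ]), np.float64(738.0))]
18.8167 [(array([230.36440447, 195.90542382]), np.float64(734.0))]
19.0667 [(array([230.35877863, 195.90321701]), np.float64(734.0))]
```

Emit:
carry_out --slide '[[0, 0, 0.05], [0, 0, 0.16], [0, 0, 0.3], [0, 0, 0.4], [-0.12, 0, 0.4], [-0.28, 0, 0.4], [-0.44, 0, 0.4], [-0.6, 0, 0.4], [-0.6, 0, 0.4], [-0.6, 0, 0.4]]' --dr '[[0, 0, 0], [0, 0, 0], [0, 0, 0], [0, 0, 0], [0, 0, 0], [0, 0, 0], [0, 0, 0], [0, 0, 0], [0, 0, 0], [0, 0, 0]]' --gripper '[50, 50, 50, 50, 50, 50, 50, 50, 50, 50]'

```text
clock: 19.9
eef_pos: [491.4, -160.7, 340.0]
eef_rot: [3.139, 0.001, 1.563]
wrist_force: [0.1, -0.5, 0.5]
finger_gap: 46.5
finger_force: 0.0
```

Run:
```python
from t import *
S=shot(10);cv2.imwrite("pics/s7.png",S.astype(np.uint8));print("now",red(S))
for f in("scene0",):print(f,red(cv2.imread(f"pics/{f}.png")))
for f in("scene2","s3"):
    c=cv2.resize(cv2.imread(f"pics/{f}.png"),(250,180),interpolation=cv2.INTER_AREA);F=np.zeros((400,640,3),np.uint8);F[100:280,200:450]=c
    print(f,red(F))
F=np.zeros((400,640,3),np.uint8);F[100:280,200:450]=cv2.resize(cv2.resize(S.astype(np.uint8)[100:280,200:450],None,fx=3,fy=3),(250,180),interpolation=cv2.INTER_AREA);print("now resized",red(F))
# pan vertical shift by phase correlation of locked vs now, edge strips left of carton
g=lambda I:cv2.cvtColor(I,cv2.COLOR_BGR2GRAY).astype(np.float32)
A,B,C=g(cv2.imread("pics/scene0.png")),g(S.astype(np.uint8)),g(cv2.imread("pics/s5.png"))
for n,I in(("locked",A),("now",B),("tilt.1",C)):
    o=[]
    for x0,x1 in((342,356),(388,402)):
        p=I[205:228,x0:x1].mean(1);d=np.abs(np.diff(p));k=np.argmax(d);w=d[max(k-2,0):k+3];o.append(round(205.5+(w*np.arange(max(k-2,0),k+3)).sum()/w.sum(),2))
    print(n,o)
```

```text
now [(array([230.4005521 , 195.84899931]), np.float64(724.0))]
scene0 [(array([230.34075104, 195.67732962]), np.float64(719.0))]
scene2 [(array([230.38664596, 195.89130435]), np.float64(644.0))]
s3 [(array([230.34244373, 195.6511254 ]), np.float64(622.0))]
now resized [(array([230.38003221, 195.85185185]), np.float64(621.0))]
locked [np.float64(215.54), np.float64(216.61)]
now [np.float64(215.44), np.float64(216.45)]
tilt.1 [np.float64(219.21), np.float64(220.51)]
```

Both the pointer and the pan edges say the tilt is about −0.003, so the poise is about 0.8 mm too far out. I make a fine correction, re-centred on the knob.

Emit:
carry_out --slide '[[0.14, -0.016, 0], [0.28, -0.016, 0], [0.42, -0.016, 0], [0.56, -0.016, 0], [0.6, -0.016, 0], [0.6, -0.016, -0.1], [0.6, -0.016, -0.24], [0.6, -0.016, -0.36], [0.6, -0.016, -0.416], [0.6, -0.016, -0.416]]' --dr '[[0, 0, 0], [0, 0, 0], [0, 0, 0], [0, 0, 0], [0, 0, 0], [0, 0, 0], [0, 0, 0], [0, 0, 0], [0, 0, 0], [0, 0, 0]]' --gripper '[50, 50, 50, 50, 50, 50, 50, 50, 50, 50]'

```text
clock: 21.23
eef_pos: [641.6, -164.3, 229.8]
eef_rot: [-3.135, -0.002, 1.564]
wrist_force: [-0.4, -0.4, -0.6]
finger_gap: 47.1
finger_force: 0.0
```

Emit:
carry_out --slide '[[0, 0, 0], [0, 0, 0], [0, 0, 0], [0, 0, 0], [0, 0, 0], [0, 0, 0], [0, 0, 0]]' --dr '[[0, 0, 0], [0, 0, 0], [0, 0, 0], [0, 0, 0], [0, 0, 0], [0, 0, 0], [0, 0, 0]]' --gripper '[50, 50, 15, 15, 15, 15, 15]'

```text
clock: 21.82
eef_pos: [642.4, -164.8, 234.5]
eef_rot: [3.141, 0.0, 1.564]
wrist_force: [-1.6, -1.1, 0.6]
finger_gap: 27.8
finger_force: 8.0
```

Emit:
carry_out --slide '[[0, 0.0016, 0], [0, 0.0032, 0], [0, 0.0032, 0], [0, 0.0032, 0]]' --dr '[[0, 0, 0], [0, 0, 0], [0, 0, 0], [0, 0, 0]]' --gripper '[15, 15, 15, 15]'

```text
clock: 22.15
eef_pos: [642.4, -163.9, 234.2]
eef_rot: [-3.142, 0.0, 1.564]
wrist_force: [-2.2, -3.5, 1.4]
finger_gap: 27.7
finger_force: 8.0
```

Emit:
carry_out --slide '[[0, 0, 0], [0, 0, 0], [0, 0, 0], [0, 0, 0], [0, 0, 0.05], [0, 0, 0.16], [0, 0, 0.3], [0, 0, 0.416], [0, 0, 0.416]]' --dr '[[0, 0, 0], [0, 0, 0], [0, 0, 0], [0, 0, 0], [0, 0, 0], [0, 0, 0], [0, 0, 0], [0, 0, 0], [0, 0, 0]]' --gripper '[50, 50, 50, 50, 50, 50, 50, 50, 50]'

```text
clock: 22.9
eef_pos: [643.0, -163.9, 346.3]
eef_rot: [3.132, 0.003, 1.564]
wrist_force: [0.3, 0.3, 1.6]
finger_gap: 47.0
finger_force: 0.0
```

Emit:
carry_out --slide '[[-0.14, 0, 0], [-0.28, 0, 0], [-0.42, 0, 0], [-0.56, 0, 0], [-0.6, 0, 0], [-0.6, 0, 0], [-0.6, 0, 0], [-0.6, 0, 0]]' --dr '[[0, 0, 0], [0, 0, 0], [0, 0, 0], [0, 0, 0], [0, 0, 0], [0, 0, 0], [0, 0, 0], [0, 0, 0]]' --gripper '[50, 50, 50, 50, 50, 50, 50, 50]'

```text
clock: 23.57
eef_pos: [493.3, -163.8, 338.4]
eef_rot: [3.141, 0.0, 1.564]
wrist_force: [0.2, -0.4, -0.3]
finger_gap: 46.9
finger_force: 0.0
```

Run:
```python
from t import *
for _ in range(2):
    S=shot(10);print("now",read_state()["clock"],red(S))
cv2.imwrite("pics/s8.png",S.astype(np.uint8))
g=lambda I:cv2.cvtColor(I,cv2.COLOR_BGR2GRAY).astype(np.float32)
for n in("scene0","s7","s8"):
    I=g(cv2.imread(f"pics/{n}.png"));o=[]
    for x0,x1 in((342,356),(388,402)):
        p=I[205:228,x0:x1].mean(1);d=np.abs(np.diff(p));k=np.argmax(d);w=d[k-2:k+3];o.append(round(205.5+(w*np.arange(k-2,k+3)).sum()/w.sum(),2))
    print(n,o)
cv2.imwrite("pics/s9.png",cv2.resize(S.astype(np.uint8)[120:280,130:510],None,fx=2.1,fy=2.1))
```

```text
now 24.0667 [(array([230.39119532, 195.63137364]), np.float64(718.0))]
now 24.5667 [(array([230.38661814, 195.6305991 ]), np.float64(714.0))]
scene0 [np.float64(215.54), np.float64(216.61)]
s7 [np.float64(215.44), np.float64(216.45)]
s8 [np.float64(215.44), np.float64(216.72)]
```

View pics/s9.png

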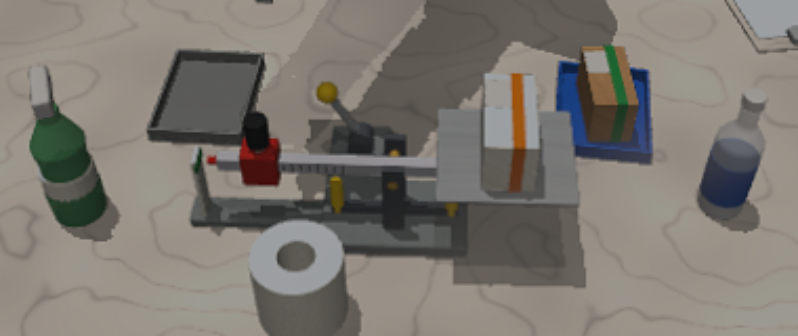

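The pointer reads 195.63 px against 195.68 px when locked, so the beam is level to about 0.001 rad. The carton stays on the pan, the lock is open, the arm is clear and nothing else has moved.

```bash
python3 -c "
from cell import *
print(sign_off())"
```

```text
the job is handed in; nothing more can be done
None
```

I weighed the white carton from the grey tray and handed the job in: it sits flat on the pan, the lock is fully open, and the counterpoise holds the beam level to within about 0.001 rad by my camera measurement (carton about 0.61 kg).

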